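Change colours at the pottery bench

TASK

The potter is done with green and wants blue next. In the wooden rack of flip-cap colour pots, press the green cap fully shut and flick the blue cap well open (pushing down the thumb lever behind its hinge does it); keep the red and yellow caps shut throughout.

Things in the scene. Friction and masses are not known exactly. Their poses are not given: they have to be found in the camera images.
- blue_hinge (a point): Blue cap, shut, to open. Point on the hinge line, 74 mm above table, 22 mm from pot axis; frame turns with the cap (all four alike): y along hinge, z cap's upward normal, x towards the thumb lever. Angle of z from vertical = opening, 0 to 1.45 rad. Lever: blue strip 30 x 20 x 4 mm from the hinge, rising 35 deg above +x (end 25 mm along, 18 above). End pressed to 10 mm below hinge opens it.
- green_hinge (a point): Green cap, part open (0.42 to 0.62 rad), to shut; same point, frame and shape as blue. Cap: flat disc 42 mm across, 5 mm thick, centred 22 mm along -x from the hinge, its top 4 mm above the hinge line when shut. Disc and lever are one rigid piece. Press the disc straight down over the pot to shut it. Hinge friction 0.03 N m (1 to 2 N at disc middle or lever end): stays where left.
- red_hinge (a point): Hinge point of the red cap, shut, to stay shut; same frame and shape as blue. Every pot is an upright white cylinder 38 mm across, standing 42 mm out of the rack, with a band in its cap's colour; fixed, it cannot move.
- yellow_hinge (a point): Hinge point of the yellow cap, shut, to stay shut; same frame and shape as blue. The fixed rack is a light-wood block 300 x 76 x 30 mm; the four pots stand in a row along it, 72 mm apart, in any order, all levers to the side away from the robot, within about 25 degrees.

How it is judged:
By the outcome, as a careful person would: the job done as asked, in the order asked, and still so for the second after the job is handed in, with the robot touching nothing.
It also fails if it takes over 40 s, if anything falls off the work surface, if the arm or the gripper's body presses on something with over 40 N, if the wrist force passes 120 N, or if a joint passes its speed limit or range.

ROBOT

A 7-joint arm with a two-finger parallel gripper is mounted at the origin on the work surface. World frame = base frame: x ahead of the robot, y to its left, z up, the work surface at z = 0. Lengths are in m, angles in rad, forces in N, time in s.
With the tool pointing down it reaches from about 0.425 to 0.925 m from the base axis. Payload 6.8 kg.
Tool frame: the origin (TCP) lies on the centre line of the jaws, within the pads' length; the fingertips stand 17 mm ahead of it and the grasp point (between the pads) lies 2 mm behind it; z points along the fingers, x is the direction in which the jaws open and shut, and the axes are right-handed (so a half turn about z gives the same grasp; the last joint's range is limited). The gripper opens to 85 mm and grips with 20 to 120 N. Pads are 22 mm wide; open, the fingers measure 114 mm over their backs; the gripper's body (76 mm by 85 mm) begins 54 mm behind the grasp point. The pads swing forward as they close: fully open they stand 13 mm farther back than shut.
Start: joints at [-1.26, 0.477, 0.022, 1.555, -0.011, 1.109, -0.083], TCP at [0.274, 0.617, 0.248] pointing down, gripper open.
Joint ranges: [-2.96, 2.96], [-0.34, 2.1], [-1.41, 1.46], [0.24, 2.44], [-1.37, 4.51], [0.17, 1.92], [-2.96, 2.96]. Speed limits (rad/s): [2.39, 2.39, 3.14, 3.14, 3.14, 3.14, 3.14].

INTERFACE

Orientations are given as a unit quaternion [w, x, y, z].
In Python, from station import status, read_camera, camera_model, bot gives the robot as it stands.
- The arm moves only by the tool arm_command, never from a script. Its argument "series" is a list of rows, each a list of 3 entries, a list of its own where there are three numbers: the finger opening in mm, from 0 to 85.4, then the shift along the tool's x, y, z in mm, then the turn about the tool's z in rad. In form: [[gripper, [dx, dy, dz], roll], ...]. A call has 1 to 8 rows; each row is the pose to reach, as a shift and turn from the pose commanded when the call began, along the tool's axes at that moment; what a row does not reach only later rows make up. A row lasts 1/8 s, in which the tool goes at most 62.5 mm and 10.7 degrees, less where a joint would pass 70% of its speed; a pose out of reach is approached as far as the arm can. A call with a gripper value outside its range is refused whole. The fingers move at their own pace and stop on an object; "squeeze" is the grip in N (left out, the last holds). Time passes only in rows, so rows that repeat a pose let the fingers close. It gives the time, the measured TCP pose, the force and the opening at its end, in the units of the state.
- status.get_obs(): the state, without advancing time (a new reading comes with each control period).
- read_camera(name): name is "side" or "top" or "wrist"; returns the picture (420x560x3 uint8, blue, green, red); there is no depth.
- camera_model(name): a dict with "fov_y" (degrees; the focal length in pixels is half the picture's height over the tangent of half this angle, whatever the lens; pixels are square), "cx", "cy" (the principal point, pixels), "k1" (the pictures are not rectified: a ray, as slopes to the right and down, at radius r is drawn at 1 + k1 r^2 times it, then the intrinsics apply), "R" (3x3) and "t" (3): a world point X has camera coordinates R X + t. Camera axes: x right, y down, z forward; pixel columns grow to the right and rows downward; lengths in m; the calibration is good to about 2 mm. A picture is of the moment at which its call begins: read the wrist's pose just before it. camera_model takes no time and is no camera call; for the wrist camera it gives the pose at the moment of the call.
- bot.hand_in(): hands the job in, once; it reports no verdict.
The state is a dict: "t": time; "q": joint angles; "joint_vel": joint speeds; "joint_torque": joint torques, N m; "eef_pos": TCP position; "tool_rot": TCP orientation; "contact_force": force on the tool from outside, world axes, zero at the start; "torque": the same for the moment, N m; "gripper_width": opening from 0.0 (shut) to 1.0 (fully open).
Only numpy, scipy, OpenCV 4.12 (cv2) and the standard library are available. Lean on these libraries where they do the work, as an engineer would, in place of code of your own. Each camera call takes 0.05 s, during which the arm holds its last target.

## Working session

There is one attempt and no reset: what is moved stays moved. The work goes in short steps, Python scripts to look and compute and a tool call to move; the robot and the scene stay as the last step left them, time stands still between calls to the robot, and variables do not carry over. Pictures are saved under pics/ and viewed, and the job is handed in when it is done.

Besides the shell and the picture viewer there is one more tool, called by a JSON object that holds its "method" and its "body", one argument or row to a line. arm_command: Moves the arm, as the interface text tells. Its arguments: {"type":"object","properties":{"series":{"type":"array"},"squeeze":{"type":"number"}},"required":["series"]}

```bash
mkdir -p pics; ls
python3 - <<'E'
from station import status, read_camera, camera_model, bot
import cv2
o=status.get_obs();print(o)
for n in ("side","top","wrist"):
    m=camera_model(n);print(n,m)
    cv2.imwrite(f"pics/{n}0.png",read_camera(n))
E
```

```text
pics
{'t': 0.0, 'q': array([-1.26011709,  0.47777874,  0.02236032,  1.55644526, -0.01149277,
        1.10931685, -0.08311457]), 'joint_vel': array([ 1.86903829e-05, -1.02258024e-04,  7.63526086e-04, -7.78670103e-04,
       -5.72420122e-05,  1.52109725e-03,  1.77089777e-05]), 'joint_torque': array([ 9.91130787e-05, -5.96436918e+01,  1.60825051e+00, -2.81197536e+01,
        1.26124854e-02,  9.13271040e-03, -3.69930945e-06]), 'eef_pos': array([0.27428206, 0.61614574, 0.24734304]), 'tool_rot': array([ 5.57053354e-04,  8.38645220e-01,  5.44677305e-01, -7.19399377e-04]), 'contact_force': array([1.17007358, 0.64429359, 0.38769222]), 'torque': array([ 0.00897564, -0.00682513,  0.02836237]), 'gripper_width': 0.9984118278279253}
side {'fov_y': 46.38695482731787, 'cx': 285.6176448110701, 'cy': 205.71078656596353, 'k1': 0.0398998670045237, 'R': array([[-0.99452364, -0.10153249, -0.02477676],
       [-0.03638864,  0.55863632, -0.8286141 ],
       [ 0.09797245, -0.82317472, -0.55927166]]), 't': array([0.58826596, 0.10922847, 0.79319851])}
top {'fov_y': 49.914611145506626, 'cx': 278.6183816583094, 'cy': 211.58362541422994, 'k1': -0.10947127547880837, 'R': array([[-0.00461659, -0.99983686,  0.01746276],
       [-0.99221295,  0.0024064 , -0.12452981],
       [ 0.12446748, -0.01790168, -0.99206218]]), 't': array([0.03240195, 0.58433991, 0.70052701])}
wrist {'fov_y': 66.70878811656769, 'cx': 275.0670710835767, 'cy': 212.2305891990467, 'k1': 0.003042839154541784, 'R': array([[ 0.40622241,  0.91377363, -0.00104894],
       [ 0.87294437, -0.38773174,  0.29602741],
       [ 0.27009534, -0.12116864, -0.95517887]]), 't': array([-0.67395929, -0.03816989,  0.37859183])}
```

View pics/side0.png

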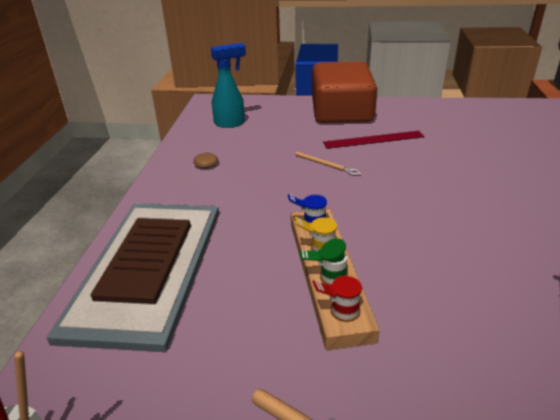

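View pics/top0.png

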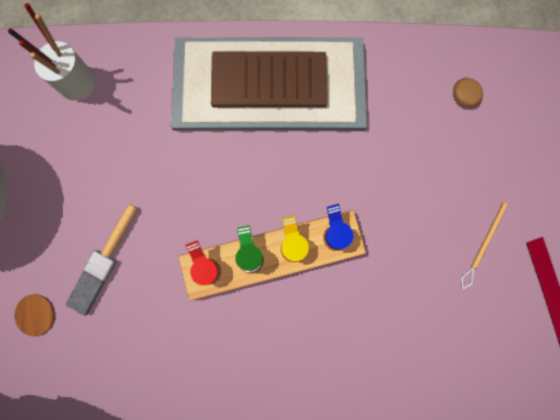

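View pics/wrist0.png

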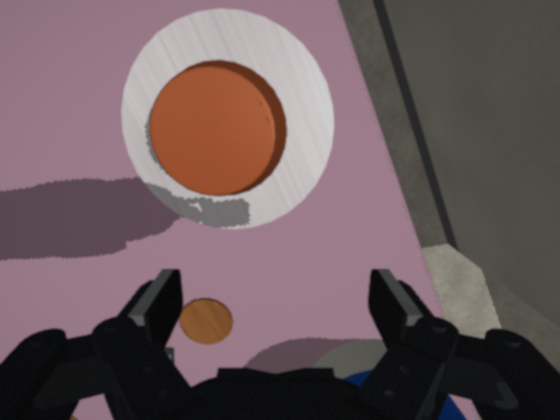

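```bash
cat > h.py <<'E'
import numpy as np, cv2
def ray(m,u,v):
    f=210/np.tan(np.radians(m["fov_y"]/2))
    K=np.array([[f,0,m["cx"]],[0,f,m["cy"]],[0,0,1]])
    p=cv2.undistortPointsIter(np.array([[[u,v]]],float),K,np.array([m["k1"],0,0,0.]),None,None,(3,50,1e-10))[0,0]
    R=np.array(m["R"]);t=np.array(m["t"])
    return -R.T@t, R.T@np.array([p[0],p[1],1.])
def plane(m,u,v,z):
    c,d=ray(m,u,v); return c+d*(z-c[2])/d[2]
def proj(m,X):
    f=210/np.tan(np.radians(m["fov_y"]/2)); p=np.array(m["R"])@X+m["t"]; a=p[:2]/p[2]
    a=a*(1+m["k1"]*(a@a)); return a*f+[m["cx"],m["cy"]]
def two(m1,p1,m2,p2):
    c1,d1=ray(m1,*p1);c2,d2=ray(m2,*p2)
    A=np.c_[d1,-d2];s=np.linalg.lstsq(A,c2-c1,rcond=None)[0]
    a=c1+s[0]*d1;b=c2+s[1]*d2
    return (a+b)/2,np.linalg.norm(a-b)
HUE={"red":(174,6),"green":(45,80),"yellow":(20,33),"blue":(110,130)}
def mask(im,c):
    h=cv2.cvtColor(im,cv2.COLOR_BGR2HSV);lo,hi=HUE[c]
    H=h[...,0];k=(H>=lo)&(H<=hi) if lo<hi else (H>=lo)|(H<=hi)
    s=200 if c in("yellow","red") else 120
    return (k&(h[...,1]>s)&(h[...,2]>60)).astype(np.uint8)*255
E
python3 - <<'E'
from h import *
from station import camera_model
im=cv2.imread("pics/top0.png");s=cv2.imread("pics/side0.png")
cv2.imwrite("pics/topz.png",cv2.resize(im[195:305,170:375],None,fx=3.9,fy=3.9,interpolation=cv2.INTER_CUBIC))
cv2.imwrite("pics/sidez.png",cv2.resize(s[180:350,270:390],None,fx=3.5,fy=3.5,interpolation=cv2.INTER_CUBIC))
m=camera_model("top")
for c in HUE:
    k=mask(im,c)
    k[:190]=0;k[310:]=0;k[:,:170]=0;k[:,380:]=0
    d=cv2.distanceTransform(k,cv2.DIST_L2,5);_,r,_,p=cv2.minMaxLoc(d)
    o=cv2.morphologyEx(k,cv2.MORPH_OPEN,cv2.getStructuringElement(cv2.MORPH_ELLIPSE,(17,17)))
    M=cv2.moments(o,True); ce=(M["m10"]/M["m00"],M["m01"]/M["m00"])
    lev=cv2.subtract(k,cv2.dilate(o,np.ones((3,3))))
    lev[int(ce[1]):]=0
    ys,xs=np.nonzero(lev)
    print(c,p,r,np.round(ce,1),np.sqrt(M["m00"]/np.pi).round(1),plane(m,*ce,.078).round(4),"lev",len(xs),xs.mean().round(1),ys.mean().round(1),ys.min(),plane(m,xs.mean(),ys.mean(),.085).round(4))
E
```

```text
red (205, 272) 11.19999885559082 [205.2 271.9] 11.8 [0.4872 0.1429 0.078 ] lev 127 197.1 255.6 249 [0.5118 0.1544 0.085 ]
green (249, 257) 12.190698623657227 [248.6 256.7] 12.9 [0.5102 0.0771 0.078 ] lev 110 245.3 238.1 233 [0.5381 0.0818 0.085 ]
yellow (295, 247) 13.181398391723633 [294.8 247. ] 13.7 [0.5246 0.0066 0.078 ] lev 127 290.3 227.4 217 [0.5541 0.0135 0.085 ]
blue (339, 236) 12.984498977661133 [339.1 235.2] 13.6 [ 0.5425 -0.0617  0.078 ] lev 137 334.4 214.6 204 [ 0.5735 -0.054   0.085 ]
```

View pics/topz.png

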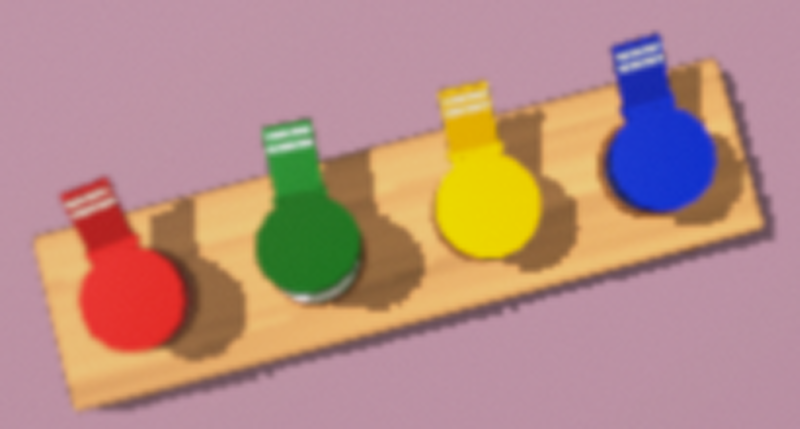

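View pics/sidez.png

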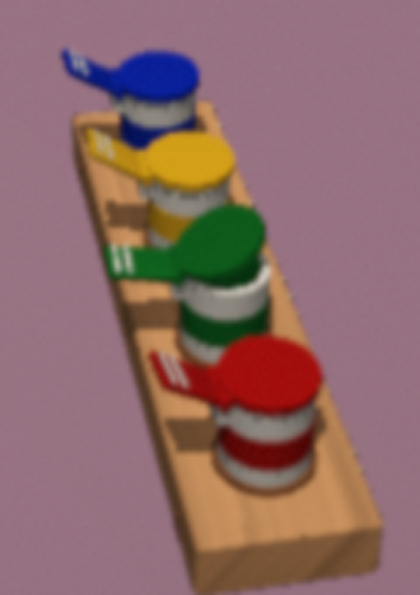

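Run:
```python
from h import *
from station import camera_model,status
m=camera_model("top")
P={"red":((133,299),(84,187)),"yellow":((488,205),(463,87)),"blue":((661,160),(636,40)),"green":((308,246),(287,124))}
g=lambda p:(170+(p[0]+.5)/3.9-.5,195+(p[1]+.5)/3.9-.5)
for c,(a,b) in P.items():
    A=plane(m,*g(a),.078);B=plane(m,*g(b),.094 if c!="green" else .082)
    d=(B-A)[:2];n=np.linalg.norm(d);d/=n
    print(c,A.round(4),B.round(4),n.round(4),"yaw",np.arctan2(d[1],d[0]).round(3),"hinge",(A[:2]+.022*d).round(4),"press",(A[:2]+.047*d).round(4))
q=status.get_obs()["tool_rot"]
from scipy.spatial.transform import Rotation as Ro
R=Ro.from_quat(np.r_[q[1:],q[0]]).as_matrix();print(R.round(4))
d=np.array([.506,.0755,.16])-status.get_obs()["eef_pos"];print("shift",(R.T@d*1000).round(1))
```

```text
red [0.4882 0.1452 0.078 ] [0.5309 0.1622 0.094 ] 0.046 yaw 0.379 hinge [0.5086 0.1533] press [0.5318 0.1625]
yellow [0.5244 0.0067 0.078 ] [0.5691 0.0168 0.094 ] 0.0458 yaw 0.222 hinge [0.5458 0.0116] press [0.5702 0.0171]
blue [ 0.5417 -0.0617  0.078 ] [ 0.5872 -0.0505  0.094 ] 0.0469 yaw 0.242 hinge [ 0.5631 -0.0564] press [ 0.5873 -0.0504]
green [0.5086 0.0771 0.078 ] [0.5561 0.0852 0.082 ] 0.0481 yaw 0.17 hinge [0.5303 0.0808] press [0.555 0.085]
[[ 4.067e-01  9.136e-01 -5.000e-04]
 [ 9.136e-01 -4.067e-01 -1.400e-03]
 [-1.400e-03  1.000e-04 -1.000e+00]]
shift [-399.7  431.6   88.1]
```

{"method": "arm_command", "body": {
  "series": [
    [0, [-35, 38, 0], -0.12],
    [0, [-72, 78, 0], -0.25],
    [0, [-109, 118, 0], -0.37],
    [0, [-146, 158, 0], -0.5],
    [0, [-184, 199, 0], -0.6],
    [0, [-222, 240, 0], -0.66],
    [0, [-260, 281, 0], -0.66],
    [0, [-298, 322, 0], -0.66]
  ],
  "squeeze": 30
}}

```text
t: 1.15
eef_pos: [0.4479, 0.2116, 0.2483]
tool_rot: [0.0, 0.617, 0.787, 0.0]
contact_force: [0.6, 0.7, -0.4]
gripper_width: 0.002
```

{"method": "arm_command", "body": {
  "series": [
    [0, [-50, 8, 0], 0],
    [0, [-100, 18, 0], 0],
    [0, [-146, 25, 20], 0],
    [0, [-146, 25, 60], 0],
    [0, [-146, 25, 98], 0],
    [0, [-146, 25, 98], 0]
  ]
}}

```text
t: 1.9
eef_pos: [0.5044, 0.0771, 0.148]
tool_rot: [-0.002, 0.617, 0.787, -0.003]
contact_force: [-0.4, -0.7, 1.1]
gripper_width: -0.006
```

Run:
```python
from station import status, read_camera
import cv2
o=status.get_obs();print(o['eef_pos'],o['contact_force'])
for n in ("side","top"):
    im=read_camera(n)
    im=im[130:350,230:450] if n=="side" else im[140:340,130:400]
    cv2.imwrite(f"pics/{n}1.png",cv2.resize(im,None,fx=2.7,fy=2.7,interpolation=cv2.INTER_CUBIC))
```

```text
[0.50442839 0.07707285 0.14798622] [-0.37524033 -0.66378157  1.12762581]
```

View pics/side1.png

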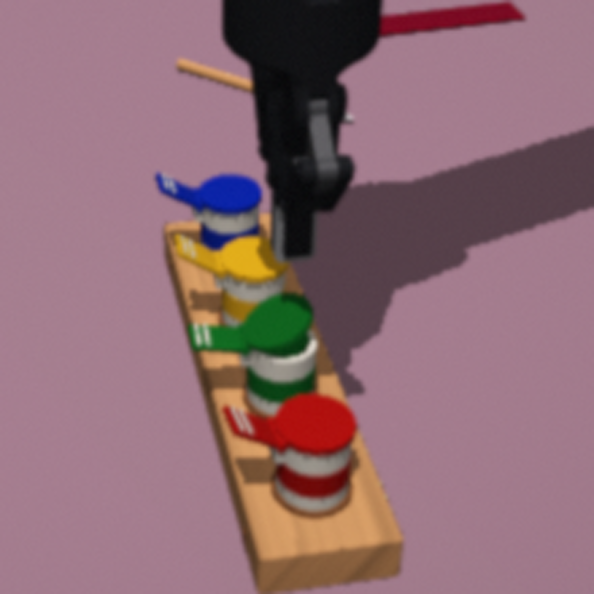

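View pics/top1.png

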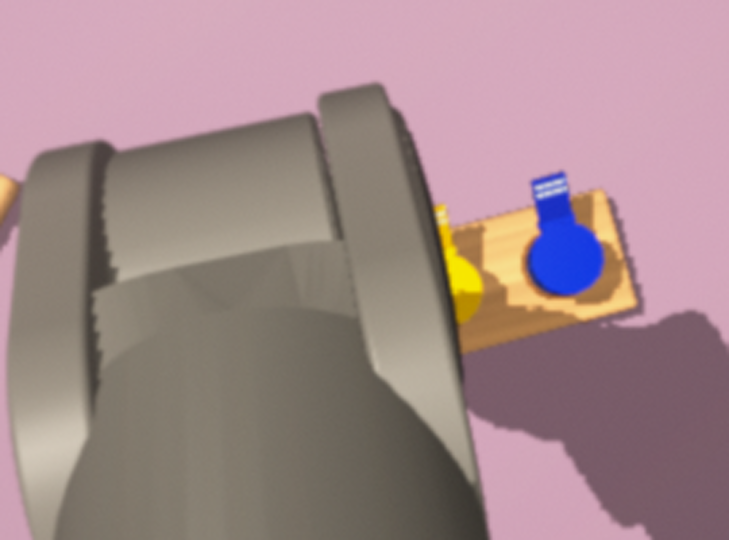

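Run:
```python
from h import *
from station import camera_model
m=camera_model("side")
for z in (.131,.118,.078): print(z,((proj(m,np.array([.5045,.077,z]))-[230,130])*2.7).round(0))
```

```text
0.131 [292. 252.]
0.118 [291. 271.]
0.078 [288. 329.]
```

{"method": "arm_command", "body": {
  "series": [
    [0, [0, 2, 20], 0],
    [0, [0, 2, 35], 0],
    [0, [0, 2, 43], 0],
    [0, [0, 2, 48], 0],
    [0, [0, 2, 51], 0],
    [0, [0, 2, 53], 0]
  ]
}}

```text
t: 2.75
eef_pos: [0.5086, 0.0782, 0.0974]
tool_rot: [0.0, 0.617, 0.787, 0.0]
contact_force: [-1.1, -1.1, 0.4]
gripper_width: -0.002
```

{"method": "arm_command", "body": {
  "series": [
    [0, [0, -1, 1], 0],
    [0, [0, -1, 2], 0],
    [0, [0, -1, 3], 0]
  ]
}}

```text
t: 3.12
eef_pos: [0.5079, 0.078, 0.0949]
tool_rot: [0.0, 0.617, 0.787, 0.0]
contact_force: [-3.9, -0.6, 14.6]
gripper_width: -0.003
```

{"method": "arm_command", "body": {
  "series": [
    [0, [0, 0, 1], 0],
    [0, [0, 0, 1.5], 0]
  ]
}}

```text
t: 3.38
eef_pos: [0.5079, 0.078, 0.0947]
tool_rot: [-0.0, 0.617, 0.787, 0.0]
contact_force: [-7.1, -0.6, 27.2]
gripper_width: -0.001
```

{"method": "arm_command", "body": {
  "series": [
    [0, [0, 0, -30], 0],
    [0, [0, 0, -70], 0],
    [0, [-45, 15, -75], 0],
    [0, [-95, 32, -75], 0],
    [0, [-143.5, 46, -75], 0],
    [0, [-143.5, 46, -60], 0],
    [0, [-143.5, 46, -50], 0],
    [0, [-143.5, 46, -50], 0]
  ]
}}

```text
t: 4.38
eef_pos: [0.5852, -0.0488, 0.1415]
tool_rot: [-0.001, 0.616, 0.788, -0.001]
contact_force: [-0.1, -0.6, -0.1]
gripper_width: 0.002
```

Run:
```python
from station import status, read_camera,camera_model
from h import *
o=status.get_obs();p=o['eef_pos'];print(p,o['contact_force'])
m=camera_model("side")
for z in (p[2]-.017,.094): print((proj(m,np.array([p[0],p[1],z]))-[230,130])*2.7)
for n in ("side","top"):
    im=read_camera(n)
    im=im[130:350,230:450] if n=="side" else im[140:340,130:400]
    cv2.imwrite(f"pics/{n}2.png",cv2.resize(im,None,fx=2.7,fy=2.7,interpolation=cv2.INTER_CUBIC))
```

```text
[ 0.58519151 -0.04882138  0.14148697] [-0.08240355 -0.61131807 -0.13868288]
[163.30688388 135.93085688]
[164.23109402 177.21625476]
```

View pics/side2.png

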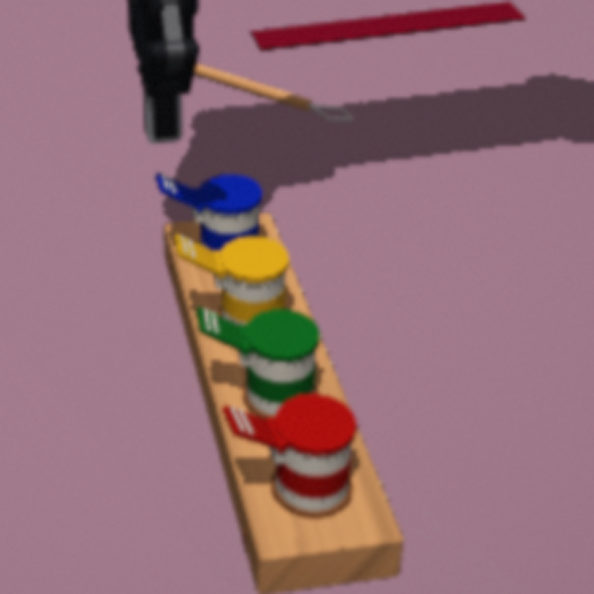

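View pics/top2.png

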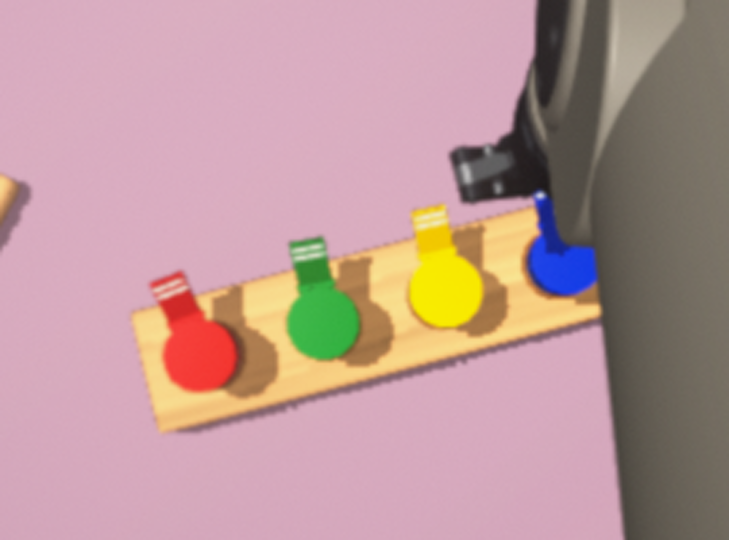

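{"method": "arm_command", "body": {
  "series": [
    [0, [-2, 2, 15], 0],
    [0, [-2, 2, 27], 0],
    [0, [-2, 2, 35], 0],
    [0, [-2, 2, 42], 0],
    [0, [-2, 2, 49], 0],
    [0, [-2, 2, 54], 0],
    [0, [-2, 2, 57], 0],
    [0, [-2, 2, 58], 0]
  ]
}}

```text
t: 5.48
eef_pos: [0.5885, -0.0521, 0.0845]
tool_rot: [-0.0, 0.617, 0.787, -0.0]
contact_force: [-0.5, -0.5, 2.7]
gripper_width: -0.002
```

Run:
```python
from station import status, read_camera,camera_model
from h import *
o=status.get_obs();p=o['eef_pos'];print(p,o['contact_force'])
im=read_camera("side")[130:350,230:450]
cv2.imwrite("pics/side3.png",cv2.resize(im,None,fx=2.7,fy=2.7,interpolation=cv2.INTER_CUBIC))
```

```text
[ 0.58846101 -0.05211793  0.0845336 ] [-0.45025109 -0.4771478   2.66356504]
```

View pics/side3.png

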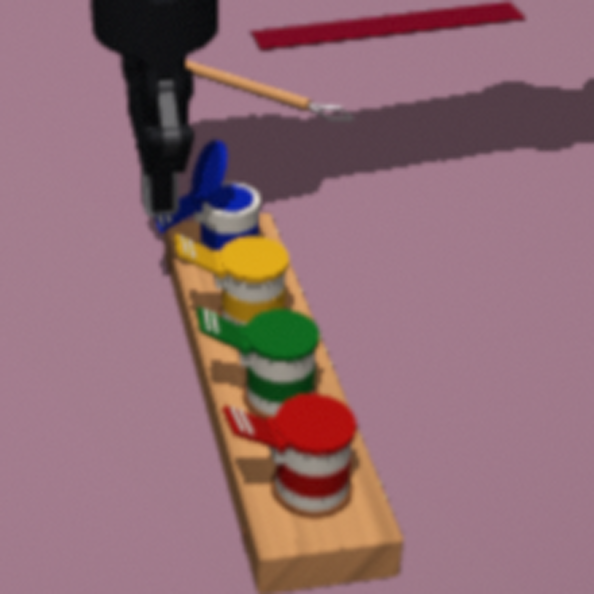

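{"method": "arm_command", "body": {
  "series": [
    [0, [0, 0, 2], 0],
    [0, [0, 0, 4], 0],
    [0, [0, 0, 5.5], 0],
    [0, [0, 0, 5.5], 0]
  ]
}}

```text
t: 6.02
eef_pos: [0.589, -0.0519, 0.0791]
tool_rot: [-0.0, 0.617, 0.787, -0.0]
contact_force: [0.5, -0.3, 0.6]
gripper_width: 0.002
```

{"method": "arm_command", "body": {
  "series": [
    [0, [0, 1, -15], 0],
    [0, [0, 4, -45], 0],
    [0, [0, 15, -90], 0],
    [0, [0, 50, -120], 0],
    [0, [-20, 100, -140], 0],
    [0, [-40, 140, -150], 0],
    [0, [-60, 160, -150], 0],
    [0, [-60, 160, -150], 0]
  ]
}}

```text
t: 7.02
eef_pos: [0.7594, -0.0737, 0.2295]
tool_rot: [0.001, 0.618, 0.786, -0.0]
contact_force: [0.1, 0.5, -0.4]
gripper_width: 0.002
```

Run:
```python
from station import status, read_camera,camera_model
from h import *
o=status.get_obs();p=o['eef_pos'];print(p,o['contact_force'])
for n in ("side","top"):
    im=read_camera(n)
    im=im[130:350,230:450] if n=="side" else im[140:340,130:400]
    cv2.imwrite(f"pics/{n}4.png",cv2.resize(im,None,fx=2.7,fy=2.7,interpolation=cv2.INTER_CUBIC))
```

```text
[ 0.75941154 -0.07371851  0.22952766] [ 0.0709391   0.46231164 -0.40275914]
```

View pics/side4.png

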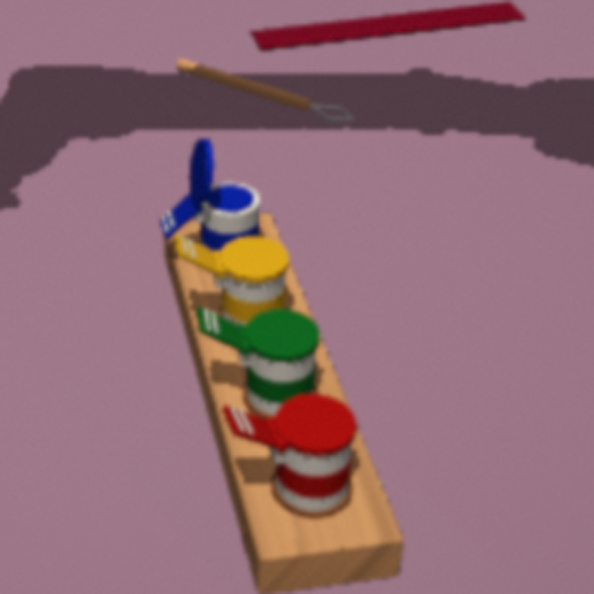

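View pics/top4.png

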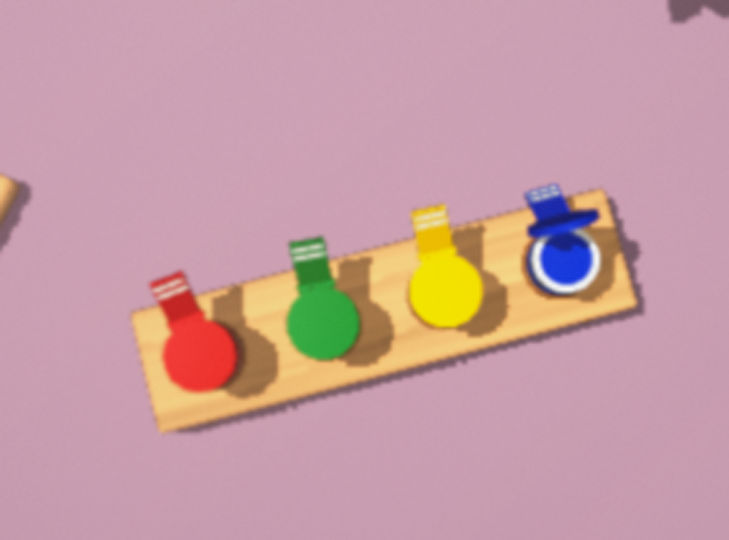

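The pictures show the blue cap nearly upright, at zoomed pixels (202,170) in the side view. The green, red and yellow caps lie flat and the arm is clear.

```bash
python3 -c "
from station import bot;print(bot.hand_in())"
```

```text
the job is handed in; nothing more can be done
None
```

The green cap is pressed shut and the blue cap is flicked well open, in that order. I handed the job in at about 7 s of the 40 s allowed.

- **Green:** I pressed the disc down with the closed fingertips until it hit a firm stop, with the vertical force reaching 27 N and the fingertips about 78 mm above the table. The top and side pictures both show it flat.
- **Blue:** I pushed the thumb lever down until the fingertips were about 12 mm below the hinge. The cap stayed nearly upright after I lifted away. I judged its angle by eye, at roughly 1.3 rad, and did not measure it.
- **Red and yellow:** I did not touch them, and the last pictures show both still shut.
- **Arm:** It was well clear of everything, with only sensor-noise force on the tool.

None of the checks failed or disagreed with each other.

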